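# Serve a bread roll with the kitchen tongs

## Robot

A 6-joint arm with a two-finger parallel gripper is mounted at the origin on the work surface. World frame = base frame: x ahead of the robot, y to its left, z up, the work surface at z = 0. Lengths are in mm, angles in rad, forces in N, time in s.
With the tool pointing down it reaches from about 275 to 750 mm from the base axis. Payload 10.2 kg.
Tool frame: the origin (TCP) lies between the finger pads; the fingertips stand 14 mm ahead of it and the grasp point (between the pads) lies 5 mm behind it (manip.nose_length is the distance from the TCP to the fingertips, in mm); z points along the fingers, y is the line along which they close (so a half turn about z gives the same grasp; the last joint's range is limited). The gripper opens to 85 mm and grips with 20 to 120 N. Pads are 22 mm wide; open, the fingers measure 114 mm over their backs; the gripper's body (76 mm by 85 mm) begins 54 mm behind the grasp point. The pads swing forward as they close: fully open they stand 13 mm farther back than shut.
Start: joints at [0.978, 0.313, 1.498, -0, 1.331, -0.223], TCP at [189.763, 489.511, 222.594] pointing down, gripper open.
Joint ranges: [-2.94, 2.94], [-0.97, 2.17], [0.19, 2.56], [-1.23, 4.37], [0.02, 3.11], [-2.88, 2.88]. Speed limits (rad/s): [2.39, 2.39, 3.01, 3.14, 3.14, 3.14].

## Interface

Orientations are given as a unit quaternion [x, y, z, w].
In Python, from rig import manip gives the robot as it stands. Calls block until the motion is done:
- manip.move_to(position, orientation): joint-space move of the TCP to a pose.
- manip.move_straight(position, rotation=None, max_speed=150, force_limit=None): straight line of the TCP; rotation=None keeps the orientation; max_speed is the mean speed in mm/s. With force_limit (N) it stops when the force on the tool has changed by that much, and returns True; else False.
- manip.set_joints(angles): joint-space move.
- manip.move_gripper(opening): opening from 0.0 (shut) to 1.0 (fully open); the grip force is fixed at half the most; returns when the fingers have stopped.
- manip.dwell(seconds).
- manip.ik(position, orientation): joint angles nearest the present ones, or None.
- manip.sense(): the state.
- manip.grab_frame(name): name is "side" or "top"; returns (picture, depth): 384x512x3 uint8, blue, green, red; 384x512 float32, mm along the optical axis (not along the pixel's ray), 0 where there is no reading.
- manip.camera_params(name): a dict with "mtx" (3x3 intrinsics, pixels), "origin" and "orientation" of the camera in the world. Camera axes: x right, y down, z forward; pixel columns grow to the right and rows downward; lengths in mm; the calibration is good to about 2 mm. A picture is of the moment at which its call begins. camera_params takes no time and is no camera call.
A pose or a line that the arm cannot do raises manip.Unreachable and nothing moves.
- manip.finish_job(): hands the job in; it is judged then, once.
Trained networks look in the newest picture that a camera, given by its name, has taken for a name from the list of things; names that differ only in an ending like _2 or _b are one class to them, and where a whole thing is asked for, a point or a joint stands for the part that bears it (a point fixed in the world has none). Each returns a list of dicts, best first, with "conf" (0 to 1); they miss things now and then, are a little off and sometimes report something else, mostly with a low value. They report only what shows in the picture. A call takes as long as a camera call. They do not tell look-alikes from the thing itself.
- manip.recognise(camera, query): "xyz" ([x, y, z] in mm, in the coordinates of the camera as it stood for that picture, good to about 4 mm: the middle of the surface that is visible of it).
The state is a dict: "time": time; "joint_positions": joint angles; "qd": joint speeds; "joint_efforts": joint torques, N m; "ee_pos": TCP position; "tool_rot": TCP orientation; "wrist_force": force on the tool from outside, world axes, zero at the start; "moment": the same for the moment, N m; "width": opening from 0.0 (shut) to 1.0 (fully open); "grip_force": force on a finger pad.
Only numpy, scipy, OpenCV 4.12 (cv2) and the standard library are available. Lean on these libraries where they do the work, as an engineer would, in place of code of your own. Each camera call takes 0.05 s, during which the arm holds its last target. There are 200 camera calls.

## Task

Pick up the kitchen tongs by their dark grip sleeves, squeeze them shut on the round bread roll lying on the wooden board, lift it, and carry it over to the white dinner plate. Finish while still holding: the roll stays clamped in the lifted tongs above the middle of the plate, about ten centimetres up, not put down and not let go. Only the tongs may touch the roll, and leave the other things on the counter where they are.

Things in the scene. Friction and masses are not known exactly. Their poses are not given: they have to be found in the camera images.
- tongs: Sprung steel kitchen tongs, 231 mm from hinge to tips, 115 g, lying on the counter, the two halves side by side and on edge (25 mm tall), so they shut level with the counter. A hanging loop is behind the hinge. Origin: under tongs_grip, 110 mm ahead of the hinge; x runs along the midline of the open tongs to the tips, z up. The frame belongs to the half at +y; the other turns about the hinge.
- tongs_grip (a point): Where to grip: midline of the open tongs between the two dark rubber sleeves, 110 mm ahead of the hinge, 12.5 mm over the underside; put one finger outside each sleeve. A sleeve is 60 mm long, 24 mm tall; the open tongs measure 61 mm over the outsides of the sleeves. The balance point lies close by.
- tongs_mouth (a point): Midline of the open tongs between the two tips, 95 mm ahead of tongs_grip, 12.5 mm over the underside. The tips are flat steel paddles 52 mm long and 25 mm tall, centred here, their inner faces 89 mm apart when open.
- tongs_sleeve (a point): Outer face of the +y sleeve at its middle, 30.5 mm from tongs_grip; the other sleeve mirrors it. A spring holds the tongs open: pressing the sleeves together takes 5.5 N at first, 7 N at 55 mm over the outsides (enough to carry the tongs, mouth still about 78 mm wide), 11 N at 41 mm (mouth shut on the roll). Each mm less over the sleeves shuts the mouth by 1.9 mm.
- roll: Round golden-brown bread roll, 51 mm across and 42 mm tall, about 50 g, standing on the wooden board. Origin: centre of its underside, z up.
- roll_middle (a point): Centre of the roll, 21 mm above its underside: the height to squeeze it.
- board: Flat wooden breakfast board, 180 x 130 x 12 mm, fixed to the counter; origin: centre of its underside.
- plate: White dinner plate, 200 mm across and 18 mm high, fixed to the counter; origin: centre of its underside.
- mug: White mug 80 mm across, 90 mm tall; not part of the job. Origin: centre of its underside.
- salt_shaker: Steel salt shaker 38 mm across, 68 mm tall; not part of the job. Origin: centre of its underside.
- egg_cup: White egg cup with an egg, 48 mm across, 68 mm tall; not part of the job. Origin: centre of its underside.
- wooden_spoon: Wooden spoon 260 mm long lying on the counter; not part of the job. Origin: on its underside, mid length.
- spice_jar: Spice jar 42 mm across, 100 mm tall; not part of the job. Origin: centre of its underside.
- flour_tub: Round tub 100 mm across, 130 mm tall; not part of the job. Origin: centre of its underside.
- oil_bottle: Oil bottle 66 mm across, 240 mm tall; not part of the job. Origin: centre of its underside.
Not all that is in view belongs to the job. What is shaped like the roll but pink is not meant. Of the things shaped like the board, the wooden one is meant.

How it is judged (in metres and radians):
On the way, in this order (a step that is already met when the one before it is completed fails the run):
1. the tongs are gripped and lifted off the counter, still empty (height (world z) of tongs_grip above 0.035 m and height (world z) of tongs_mouth above 0.022 m and contact force between the fingers and tongs above 1 N and height (world z) of roll below 0.025 m), for 0.2 s.
2. the roll is lifted off the board in the tongs (contact force between tongs and roll above 0.8 N and contact force between the fingers and tongs above 1 N and contact force between the fingers and roll below 0.2 N and height (world z) of roll_middle above 0.06 m), for 0.2 s.
At the end, for the whole second after the job is handed in: The roll is at rest in the tongs (pressed by them with over 0.8 N, touched by neither fingers, arm, plate nor board), its centre more than 75 mm above the counter and within 60 mm of the plate's centre seen from above; the fingers grip the tongs, which are clear of the counter (contact force between tongs and roll above 0.8 N and contact force between the fingers and tongs above 1 N and contact force between each of the fingers, the arm and roll below 0.2 N and height (world z) of roll_middle above 0.075 m and horizontal distance between roll_middle and plate below 0.06 m and linear speed of roll below 0.05 m/s and height (world z) of tongs_grip above 0.05 m and contact force between roll and plate below 0.05 N and contact force between roll and board below 0.05 N); the arm keeps its last pose, push and grip.
It fails at once if the fingers or the arm touch the roll (contact force between any of the fingers, the arm and roll above 1 N).
It fails at once if another thing on the counter is pushed away or knocked over (distance of any of mug, salt_shaker, egg_cup, wooden_spoon, spice_jar, flour_tub, oil_bottle from where it was at the start of the episode above 0.03 m or angle between any of mug, salt_shaker, egg_cup, spice_jar, flour_tub, oil_bottle's own z axis and vertical above 0.5 rad).
It also fails if it takes over 42 s, if anything falls off the work surface, if the arm or the gripper's body presses on something with over 40 N, if the wrist force passes 120 N, or if a joint passes its speed limit or range.

## Working session

There is one attempt and no reset: what is moved stays moved. The work goes in short steps, each a Python script; the robot and the scene stay as the last script left them, time stands still between calls to the robot, and variables do not carry over. Pictures are saved under pics/ and viewed, at most 10 in all, crops included, and the job is handed in when it is done.

```bash
mkdir -p pics
cat > h.py <<'E'
from rig import manip
import numpy as np, cv2
from scipy.spatial.transform import Rotation as R
def cam(n):
    p=manip.camera_params(n); o=np.array(p["orientation"])
    Rm=o if o.shape==(3,3) else R.from_quat(o).as_matrix()
    return np.array(p["mtx"]),np.array(p["origin"]),Rm
def toworld(n,xyz):
    K,o,Rm=cam(n); return o+Rm@np.array(xyz)
def cloud(n,d):
    K,o,Rm=cam(n); v,u=np.indices(d.shape)
    c=np.stack([(u-K[0,2])/K[0,0]*d,(v-K[1,2])/K[1,1]*d,d],-1)
    return c@Rm.T+o
def pix(n,w):
    K,o,Rm=cam(n); c=K@(Rm.T@(np.array(w)-o)); return c[:2]/c[2]
def down(yaw): # tool z down, tool y at angle yaw in world
    y=np.array([np.cos(yaw),np.sin(yaw),0]); z=np.array([0,0,-1.]); x=np.cross(y,z)
    return R.from_matrix(np.stack([x,y,z],1)).as_quat()
E
python3 - <<'E'
from h import *
for n in("top","side"):
    b,d=manip.grab_frame(n); cv2.imwrite(f"pics/{n}0.png",b); np.save(f"{n}0.npy",d)
    print(n,manip.camera_params(n))
    for q in ["tongs","tongs_grip","tongs_mouth","tongs_sleeve","roll","board","plate","mug","salt_shaker","egg_cup","wooden_spoon","spice_jar","flour_tub","oil_bottle"]:
        print(q,[(round(r["conf"],2),toworld(n,r["xyz"]).round().tolist(),pix(n,toworld(n,r["xyz"])).round().tolist()) for r in manip.recognise(n,q)[:3]])
print(manip.sense())
E
```

```text
top {'mtx': array([[367.15962009,   0.        , 253.82316492],
       [  0.        , 367.15962009, 189.63425099],
       [  0.        ,   0.        ,   1.        ]]), 'origin': array([ 288.07804634,    7.56134699, 1303.29993183]), 'orientation': array([ 0.71153467, -0.70007889,  0.03615292, -0.04796788])}
tongs [(0.77, [484.0, 23.0, 25.0], [256.0, 178.0])]
tongs_grip [(0.54, [479.0, 26.0, 23.0], [255.0, 179.0])]
tongs_mouth [(0.77, [483.0, 21.0, 26.0], [257.0, 178.0]), (0.19, [376.0, -500.0, 17.0], [406.0, 211.0])]
tongs_sleeve [(0.52, [486.0, 23.0, 23.0], [256.0, 177.0])]
roll [(0.58, [532.0, -288.0, 48.0], [346.0, 164.0]), (0.54, [538.0, -142.0, 39.0], [303.0, 162.0])]
board [(0.76, [522.0, -294.0, 9.0], [345.0, 169.0]), (0.67, [186.0, -291.0, 15.0], [346.0, 265.0])]
plate [(0.6, [561.0, 338.0, 8.0], [169.0, 156.0])]
mug [(0.71, [685.0, 117.0, 41.0], [231.0, 120.0])]
salt_shaker [(0.63, [657.0, -130.0, 60.0], [301.0, 127.0])]
egg_cup [(0.36, [374.0, -501.0, 15.0], [406.0, 211.0])]
wooden_spoon [(0.92, [374.0, -498.0, 20.0], [405.0, 211.0])]
spice_jar [(0.74, [381.0, 493.0, 84.0], [
[... 1646 characters left out ...]
me': 1.5, 'joint_positions': array([ 9.77612268e-01,  3.12908757e-01,  1.49770498e+00, -6.46807575e-06,
        1.33097859e+00, -2.23357339e-01]), 'qd': array([-0.0004913 , -0.00141111,  0.0006905 , -0.00045705,  0.00126814,
        0.00043119]), 'joint_efforts': array([ 1.59016572e-04, -4.12165117e+01, -2.59898078e+01, -2.48445940e-04,
        5.89146075e-04,  1.93001557e-05]), 'ee_pos': array([189.76059903, 489.51564543, 222.58781638]), 'tool_rot': array([ 1.83860616e-01,  9.82952325e-01, -1.09776909e-06,  2.94793946e-06]), 'wrist_force': array([-0.79992174, -0.16690126,  0.20247416]), 'moment': array([-0.02997171,  0.05168941,  0.07481603]), 'grip_force': 0.0, 'width': 1.0016789597773228}
```

View pics/top0.png

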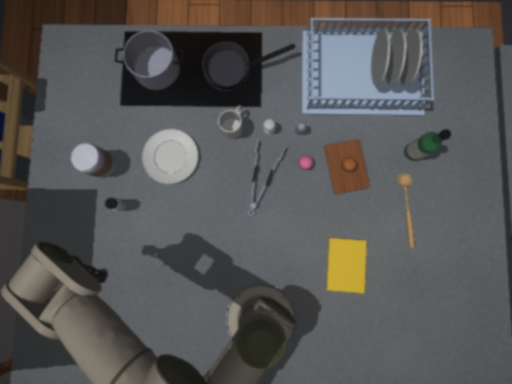

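View pics/side0.png

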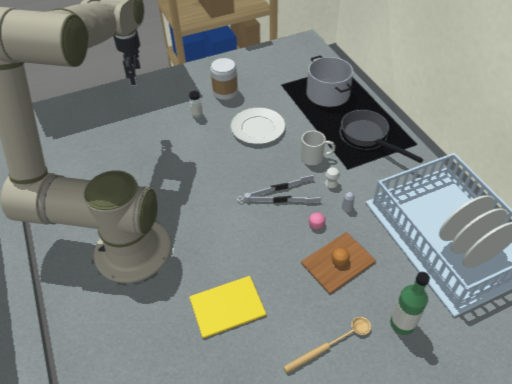

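The top view shows the tongs with the hinge near (252,209) and tips near (258,145) and (285,150). The roll is on the wooden board at (349,164), the pink ball is at (306,163), and the plate is at (171,156). Next I'll measure tongs, roll and plate from depth.

Run:
```python
from h import *
b=cv2.imread("pics/top0.png"); d=np.load("top0.npy"); P=cloud("top",d)
cv2.imwrite("pics/c1.png",cv2.resize(b[130:220,225:325],None,fx=6,fy=6,interpolation=cv2.INTER_CUBIC))
g=P[225:255,270:310,2]; print("counter z",np.median(g),g.std(), np.median(P[150:210,205:245,2]))
def cyl(mask,name):
    print(name,mask.sum(),np.median(P[mask],0),P[mask].min(0),P[mask].max(0), "midbox",(P[mask].min(0)+P[mask].max(0))/2)
v,u=np.indices(d.shape)
hsv=cv2.cvtColor(b,cv2.COLOR_BGR2HSV)
box=lambda a,c,e,f:(u>=a)&(u<c)&(v>=e)&(v<f)
cyl(box(335,365,150,180)&(P[...,2]>24),"roll")
pl=box(135,205,120,190)&(hsv[...,1]<60)&(hsv[...,2]>130); cyl(pl,"plate")
print(cv2.fitEllipse(max(cv2.findContours(pl.astype(np.uint8),0,2)[0],key=len)))
cyl(box(294,318,150,175)&(P[...,2]>15),"pink")
for n,x in dict(mug=(215,250,105,142),egg=(260,280,115,135),salt=(290,312,118,137)).items(): cyl(box(*x)&(P[...,2]>20),n)
m=box(240,292,138,215)&(P[...,2]>11)
T=P[m]; print(len(T), np.c_[u[m],v[m],T][::6].round().astype(int).tolist())
```

```text
counter z 1.8375896726386145 53.14957229894848 1.9678355651359425
roll 185 [ 531.48432777 -294.06284478   50.28773636] [ 288.07804634 -324.4695092    25.86342217] [ 557.75615744    7.56134699 1303.29993183] midbox [ 422.91710189 -158.4540811   664.581677  ]
plate 2409 [560.30644227 336.07259091  12.10071185] [288.07804634   7.56134699  -3.74568186] [ 663.50102187  437.6957159  1303.29993183] midbox [475.78953411 222.62853144 649.77712499]
((169.48902893066406, 155.78965759277344), (53.54038619995117, 55.44486999511719), 53.68745422363281)
pink 170 [ 538.92367351 -146.30423388   39.03087399] [ 288.07804634 -173.16006818   18.98797547] [ 565.3824897     7.56134699 1303.29993183] midbox [426.73026802 -82.7993606  661.14395365]
mug 385 [683.45100984 112.93688623  68.14079705] [288.07804634   7.56134699  20.53712965] [ 734.64912065  155.51388003 1303.29993183] midbox [511.3635835   81.53761351 661.91853074]
egg 135 [663.99949393 -19.02531352  61.19910872] [288.07804634 -40.64784934  40.23469787] [ 686.13561723    7.56134699 1303.29993183] midbox [487.10683178 -16.54325118 671.76731485]
sa
[... 671 characters left out ...]
 [270, 173, 500, -26, 31], [270, 174, 497, -26, 28], [254, 176, 489, 30, 26], [254, 177, 485, 30, 26], [254, 178, 483, 30, 20], [254, 179, 478, 30, 28], [254, 180, 477, 30, 13], [267, 181, 473, -16, 21], [253, 183, 465, 34, 23], [253, 184, 461, 33, 26], [264, 185, 458, -5, 24], [263, 187, 451, -2, 21], [262, 189, 443, 2, 25], [261, 191, 436, 5, 27], [260, 193, 430, 8, 20], [260, 195, 423, 8, 19], [252, 197, 415, 36, 23], [278, 198, 288, 8, 1303], [252, 200, 405, 36, 17], [252, 202, 397, 36, 26], [254, 203, 394, 29, 22], [253, 204, 390, 32, 30], [253, 205, 387, 32, 27], [253, 206, 383, 32, 26], [254, 207, 380, 29, 29], [251, 209, 373, 39, 22], [248, 211, 366, 49, 24], [252, 213, 359, 35, 16]]
```

View pics/c1.png

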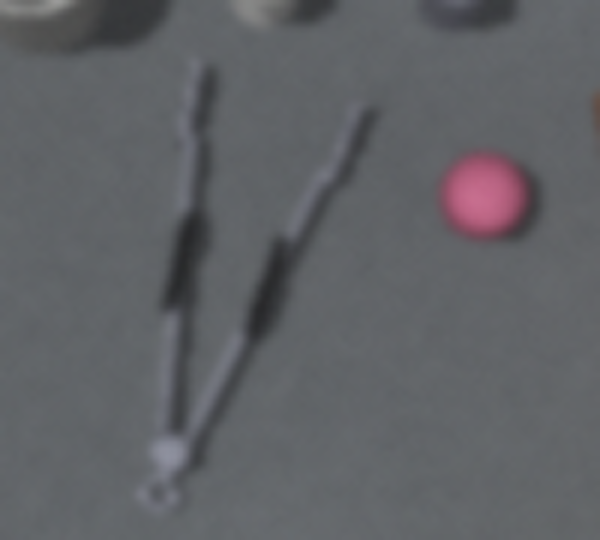

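The crop gives hinge ≈ (253.1,205), sleeve centres ≈ (255.7,173.3) and (269.7,178), and tip ends ≈ (259,141) and (286.3,148) in full-image pixels. I'll go to the tongs now.

```bash
cat >> h.py <<'E'
def ray(n,uv,z):
    K,o,Rm=cam(n); r=Rm@np.linalg.inv(K)@np.array([*uv,1.]); return o+r*(z-o[2])/r[2]
E
python3 - <<'E'
from h import *
h=ray("top",(253.1,205),25);L=ray("top",(255.7,173.3),25);Rr=ray("top",(269.7,178),25);tl=ray("top",(259,140.8),25);tr=ray("top",(286.3,148),25)
for p in (h,L,Rr,tl,tr): print(p.round(1))
for q in (L,Rr,),(tl,tr):
    m=(q[0]+q[1])/2; e=m-h; print("mid",m.round(1),"dist",np.linalg.norm(e[:2]).round(1),"ang",np.arctan2(e[1],e[0]).round(3),"sep",np.linalg.norm(q[0]-q[1]).round(1),
      "perp",np.arctan2(*(q[0]-q[1])[[1,0]])-np.pi/2)
b=cv2.imread("pics/top0.png");hsv=cv2.cvtColor(b,cv2.COLOR_BGR2HSV)
c=b[145:185,330:370].astype(int); 
print(c[19,10],c[19,19],c[30,15])
cs=cv2.imread("pics/side0.png")
print(manip.nose_length)
a=-0.30;mid=(L+Rr)/2
for s in (1,-1):
    q=down(a+s*np.pi/2)
    for x in ([mid[0],mid[1],150],[440,-264,100],[465,337,130]): 
        j=manip.ik(x,q); print(s,None if j is None else np.round(j,2))
cv2.imwrite("pics/c2.png",np.hstack([cv2.resize(b[145:185,330:370],None,fx=9,fy=9,interpolation=cv2.INTER_CUBIC),cv2.resize(cs[235:275,320:360],None,fx=9,fy=9,interpolation=cv2.INTER_CUBIC)]))
E
```

```text
[386.8  31.9  25. ]
[498.9  24.7  25. ]
[482.9 -24.9  25. ]
[616.3  14.8  25. ]
[591.4 -82.5  25. ]
mid [ 4.909e+02 -1.000e-01  2.500e+01] dist 108.9 ang -0.298 sep 52.1 perp -0.31287604115510703
mid [603.8 -33.8  25. ] dist 226.8 ang -0.294 sep 100.4 perp -0.25036648081791046
[ 44  68 106] [ 52  94 147] [ 48  72 113]
14.0
1 [-0.24  0.31  1.7  -0.    1.13 -1.51]
1 [-0.77  0.42  1.69 -0.    1.03 -2.04]
1 [ 0.42  0.5   1.47 -0.    1.17 -0.85]
-1 [-0.24  0.31  1.7  -0.    1.13  1.63]
-1 [-0.77  0.42  1.69 -0.    1.03  1.1 ]
-1 [ 0.42  0.5   1.47 -0.    1.17  2.29]
```

View pics/c2.png

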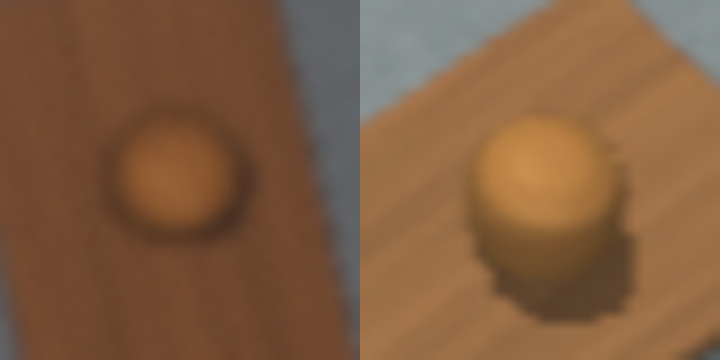

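The roll's silhouette is centred at about (349.6,164.2) in the top view and (340.4,256.7) in the side view. Now grasping the tongs.

Run:
```python
from h import *
print("roll",ray("top",(349.6,164.2),36),ray("side",(340.4,256.7),33),"plate",ray("top",(169.5,155.8),14))
q=down(-0.298+np.pi/2); g=[491.2,-0.2]
manip.move_to([*g,110],q)
print(manip.move_straight([*g,14],force_limit=12), manip.sense()["ee_pos"])
manip.move_gripper(0.635)
s=manip.sense(); print(s["width"],s["grip_force"],s["wrist_force"],s["time"])
b,d=manip.grab_frame("side"); cv2.imwrite("pics/s1.png",cv2.resize(b[130:250,200:360],None,fx=5,fy=5,interpolation=cv2.INTER_CUBIC))
```

```text
roll [ 534.01672258 -302.76847102   36.        ] [ 535.70925403 -300.85816745   33.        ] plate [559.79251189 335.2726753   14.        ]
False [ 4.91738759e+02 -1.77071261e-01  1.47342197e+01]
0.6353359256242198 0.0 [-0.44085897 -0.4660591  -0.0936149 ] 4.8083
```

View pics/s1.png

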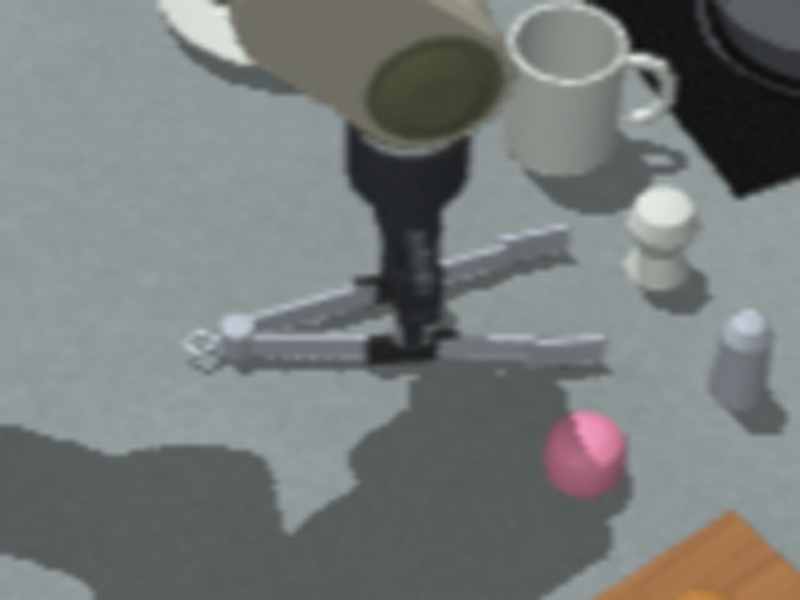

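Dark on dark is ambiguous here: the near finger may not be outside its sleeve, and the grip force reads 0. I'll check a brightened close-up with projected finger positions.

Run:
```python
from h import *
s=manip.sense(); Rm=R.from_quat(s["tool_rot"]).as_matrix(); t=s["ee_pos"]; print(Rm.round(3).tolist(),t)
out=[]
for n,(u0,v0,w,h) in dict(side=(250,160,64,64),top=(225,135,64,64)).items():
    b,d=manip.grab_frame(n); c=cv2.resize(b[v0:v0+h,u0:u0+w],None,fx=6,fy=6,interpolation=cv2.INTER_CUBIC)
    c=(np.clip((c/255.),0,1)**0.45*255).astype(np.uint8)
    for sg,col in ((1,(0,255,0)),(-1,(0,0,255))):
        p=t+Rm[:,1]*sg*27+np.array([0,0,-8]); x=(pix(n,p)-[u0,v0]+.5)*6
        cv2.circle(c,tuple(int(k) for k in x),3,col,-1); print(n,sg,p.round(),x)
    out.append(c)
cv2.imwrite("pics/s2.png",np.hstack(out))
```

```text
[[-0.956, 0.294, 0.0], [0.294, 0.956, -0.0], [-0.0, 0.0, -1.0]] [ 4.91250159e+02 -2.30569037e-01  1.41410426e+01]
side 1 [499.  26.   6.] [177.70925161 178.04296437]
side -1 [483. -26.   6.] [193.10540598 253.24450566]
top 1 [499.  26.   6.] [185.99612505 237.45552129]
top -1 [483. -26.   6.] [272.31758102 265.04102105]
```

View pics/s2.png

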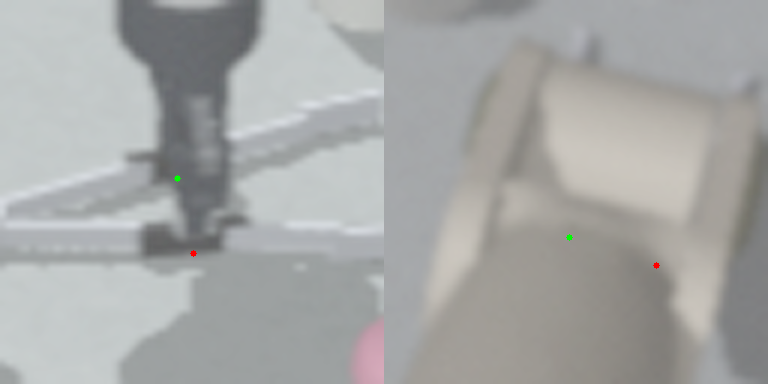

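Run:
```python
from h import *
manip.move_straight([491.2,-0.2,11.5],force_limit=10)
for w in (0.62,0.6,0.58,0.56,0.54):
    manip.move_gripper(w); s=manip.sense(); print(w,s["width"],s["grip_force"],s["wrist_force"].round(1),s["ee_pos"][2],s["time"])
    if s["grip_force"]>4: break
b,d=manip.grab_frame("side"); c=cv2.resize(b[160:224,240:340],None,fx=7,fy=7,interpolation=cv2.INTER_CUBIC)
cv2.imwrite("pics/s3.png",((c/255.)**0.45*255).astype(np.uint8))
```

```text
0.62 0.6199826360807875 4.794262863069889 [-1.3  3.3  9.5] 12.157231812597795 5.425
```

View pics/s3.png

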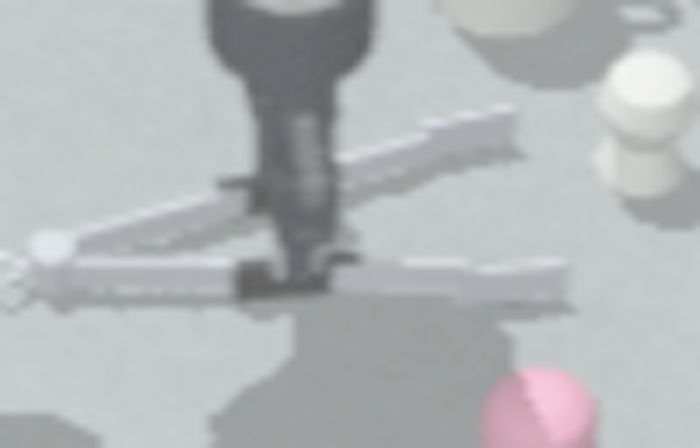

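Run:
```python
from h import *
b1,d1=manip.grab_frame("side"); b0=cv2.imread("pics/side0.png"); cv2.imwrite("pics/side_now.png",b1)
for u in (262,305,310):
    print(u,"before",b0[172:212,u].mean(1).astype(int).tolist()); print(u,"now   ",b1[172:212,u].mean(1).astype(int).tolist())
s=manip.sense(); print(s["wrist_force"],s["moment"],s["grip_force"],s["width"])
c=lambda b:cv2.resize(b[175:210,262:305],None,fx=9,fy=9,interpolation=cv2.INTER_NEAREST)
o=np.hstack([c(b0),c(b1)]); cv2.imwrite("pics/s4.png",((o/255.)**0.45*255).astype(np.uint8))
```

```text
262 before [144, 143, 142, 141, 139, 139, 143, 142, 137, 139, 141, 141, 140, 139, 141, 143, 146, 163, 147, 109, 104, 105, 115, 93, 118, 159, 118, 110, 113, 124, 92, 95, 141, 142, 142, 142, 141, 143, 143, 141]
262 now    [150, 150, 149, 147, 146, 145, 149, 148, 144, 145, 147, 148, 146, 145, 147, 150, 152, 171, 154, 114, 108, 110, 121, 98, 123, 167, 124, 115, 117, 126, 97, 99, 147, 149, 149, 148, 148, 149, 150, 147]
305 before [141, 141, 143, 146, 166, 127, 107, 102, 102, 103, 88, 86, 97, 137, 141, 141, 142, 143, 141, 141, 140, 137, 137, 140, 145, 174, 174, 117, 109, 114, 106, 96, 94, 136, 142, 140, 140, 140, 137, 138]
305 now    [148, 148, 150, 152, 173, 134, 111, 108, 106, 104, 91, 91, 101, 143, 147, 148, 149, 149, 149, 147, 146, 145, 143, 145, 151, 176, 130, 112, 114, 119, 110, 100, 89, 90, 90, 90, 89, 89, 87, 87]
310 before [144, 142, 147, 164, 127, 107, 103, 103, 107, 88, 90, 115, 140, 144, 143, 140, 140, 140, 142, 140, 140, 141, 142, 141, 138, 139, 166, 117, 107, 106, 104, 87, 85, 93, 137, 140, 141, 142, 140, 138]
310 now    [149, 148, 153, 172, 134, 111, 108, 108, 110, 92, 94, 119, 146, 150, 149, 147, 147, 147, 148, 146, 146, 148, 149, 149, 144, 147, 175, 123, 110, 110, 109, 92, 88, 90, 92, 89, 89, 90, 89, 88]
[-1.04228897  2.86057397 10.27814794] [0.78005583 0.17648903 0.10364505] 4.791407796401472 0.6246798027422928
```

View pics/s4.png

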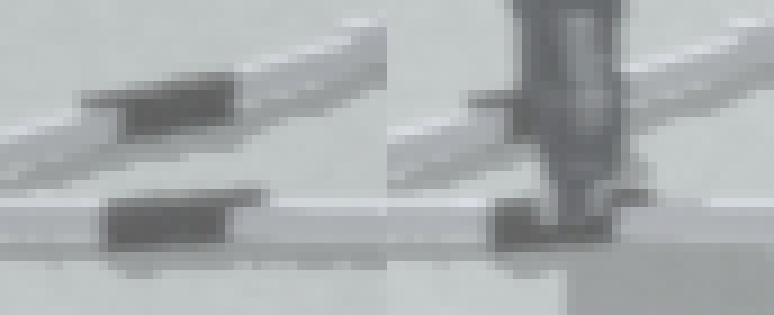

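Run:
```python
from h import *
print("tip seen at (282.3,200.3)")
for r in (27,34,41):
    for z in (0,5,10,15,25):
        n=-np.array([0.294,0.956]); p=[491.2+n[0]*r,-0.2+n[1]*r,z]; print(r,z,pix("side",p).round(1))
s=manip.sense(); b,d=manip.grab_frame("side"); P=cloud("side",d)
for v in range(190,206): print(v,[P[v,u].round().astype(int).tolist() for u in (279,282,285)], [int(b[v,u].mean()) for u in range(275,292)])
```

```text
tip seen at (282.3,200.3)
27 0 [281.6 202.9]
27 5 [281.7 201.9]
27 10 [281.7 200.9]
27 15 [281.7 199.9]
27 25 [281.8 197.9]
34 0 [282.  204.6]
34 5 [282.  203.6]
34 10 [282.  202.6]
34 15 [282.1 201.6]
34 25 [282.1 199.6]
41 0 [282.3 206.3]
41 5 [282.3 205.3]
41 10 [282.4 204.3]
41 15 [282.4 203.3]
41 25 [282.5 201.3]
190 [[473, -26, 69], [466, -60, 108], [477, -58, 101]] [59, 50, 52, 47, 39, 36, 36, 37, 38, 37, 37, 36, 44, 74, 115, 140, 143]
191 [[470, -32, 71], [468, -55, 96], [477, -58, 96]] [86, 86, 85, 72, 44, 36, 37, 35, 36, 36, 37, 36, 46, 74, 116, 142, 146]
192 [[470, -32, 67], [469, -54, 91], [483, -47, 76]] [90, 95, 99, 87, 59, 39, 37, 38, 39, 38, 39, 37, 46, 72, 96, 121, 144]
193 [[474, -23, 51], [470, -52, 83], [480, -52, 78]] [103, 123, 142, 123, 76, 42, 40, 42, 45, 46, 45, 41, 53, 75, 90, 97, 124]
194 [[472, -28, 52], [470, -53, 79], [476, -60, 84]] [145, 148, 149, 129, 86, 47, 37, 39, 42, 41, 44, 47, 63, 82, 92, 97, 123]
195 [[472, -28, 47], [470, -52, 74], [487, -39, 52]] [147, 147, 145, 133, 103, 66, 40, 36, 36, 47, 66, 75, 78, 82, 92, 111, 127]
196 [[474, -24, 37], 
[... 513 characters left out ...]
], [495, -27, 10]] [33, 31, 31, 34, 39, 37, 33, 34, 34, 34, 31, 41, 81, 112, 116, 117, 117]
201 [[475, -23, 11], [488, -18, -1], [494, -29, 7]] [30, 31, 32, 32, 35, 35, 37, 36, 36, 37, 38, 47, 75, 98, 105, 109, 110]
202 [[476, -21, 3], [486, -23, 0], [494, -29, 2]] [42, 45, 47, 50, 53, 58, 64, 64, 62, 67, 73, 78, 88, 91, 91, 91, 93]
203 [[476, -23, 0], [484, -28, 2], [493, -31, 0]] [78, 86, 87, 87, 87, 87, 88, 88, 89, 88, 88, 89, 91, 91, 91, 90, 89]
204 [[474, -26, -1], [484, -28, -3], [491, -35, 0]] [95, 91, 91, 91, 94, 96, 95, 91, 90, 89, 88, 90, 91, 90, 91, 90, 90]
205 [[471, -32, 2], [480, -35, 1], [489, -38, 0]] [127, 103, 100, 102, 120, 137, 123, 94, 88, 88, 89, 89, 90, 90, 90, 90, 90]
```

The near fingertip reads about z≈25 mm, so the fingers are standing on top of the sleeves. They sit farther back than I assumed. I'll back off, reopen and feel for the counter with the open fingers.

Run:
```python
from h import *
manip.move_straight([491.2,-0.2,45]); manip.move_gripper(1.0)
s=manip.sense();print(s["wrist_force"],s["ee_pos"])
b,d=manip.grab_frame("top"); cv2.imwrite("pics/t5.png",b)
b,d=manip.grab_frame("side"); cv2.imwrite("pics/s5a.png",b)
r=manip.move_straight([491.2,-0.2,3],max_speed=30,force_limit=6)
s=manip.sense();print(r,s["wrist_force"],s["moment"],s["ee_pos"],s["time"])
b,d=manip.grab_frame("side"); c=cv2.resize(b[175:215,250:330],None,fx=9,fy=9,interpolation=cv2.INTER_CUBIC)
cv2.imwrite("pics/s5.png",((c/255.)**0.45*255).astype(np.uint8))
```

```text
[ 0.21856598  0.3346085  -0.29603544] [ 4.91074506e+02 -1.71877312e-01  4.47069506e+01]
False [-0.44445181  0.21068569 -0.179427  ] [-0.01089492 -0.06910443 -0.03709338] [ 4.91311358e+02 -2.16605660e-01  3.15458559e+00] 8.025
```

View pics/s5.png

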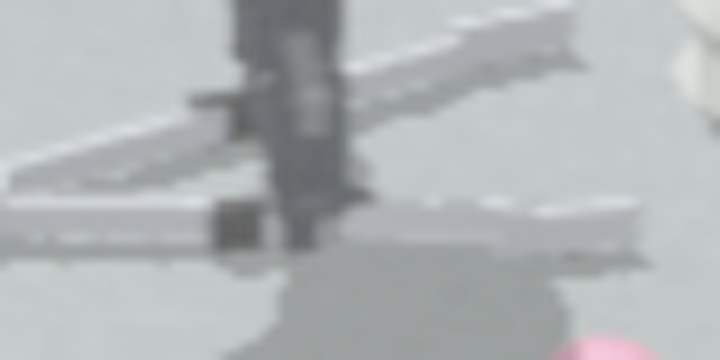

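The finger now covers the sleeve from outside, with its tip still well above the counter. I'll go lower and close in steps.

Run:
```python
from h import *
r=manip.move_straight([491.2,-0.2,-4],max_speed=40,force_limit=6)
s=manip.sense();print(r,s["wrist_force"].round(1),s["ee_pos"],s["time"])
for w in (0.8,0.75,0.72,0.7,0.68,0.66,0.64,0.62):
    manip.move_gripper(w); s=manip.sense(); print(w,s["width"].__round__(3),round(s["grip_force"],1),s["wrist_force"].round(1),s["ee_pos"][2].round(1),round(s["time"],2))
    if s["grip_force"]>6.5 or abs(s["wrist_force"][2])>8: break
```

```text
False [ 0.2 -0.6 -0. ] [ 4.90973757e+02 -1.36444171e-01 -4.35245571e+00] 8.4
0.8 0.797 0.3 [0.6 0.8 1.4] -3.9 8.72
0.75 0.75 0.4 [1.1 1.5 0.8] -3.9 8.94
0.72 0.722 6.2 [0.1 0.9 3.7] -3.8 9.16
0.7 0.699 7.6 [-0.2  0.8  6.2] -3.6 9.38
```

Run:
```python
from h import *
def st(l): s=manip.sense(); print(l,round(s["width"],3),round(s["grip_force"],1),s["wrist_force"].round(1),s["ee_pos"].round(1),round(s["time"],2))
manip.move_straight([491.2,-0.2,-2.5],max_speed=40); st("up")
manip.move_gripper(0.67); st("g")
manip.move_straight([491.2,-0.2,0],max_speed=40); st("up")
manip.move_gripper(0.645); st("g")
manip.move_straight([491.2,-0.2,25],max_speed=60); st("lift")
manip.grab_frame("top")
b,d=manip.grab_frame("side"); cv2.imwrite("pics/s6.png",cv2.resize(b[150:220,220:340],None,fx=6,fy=6,interpolation=cv2.INTER_CUBIC))
```

```text
up 0.704 5.5 [-0.1  0.5 -0.9] [ 4.91e+02 -2.00e-01 -2.70e+00] 9.62
g 0.671 6.1 [-0.7 -0.2 -0.7] [ 4.91e+02 -2.00e-01 -2.70e+00] 9.84
up 0.671 6.1 [-0.5 -0.1 -0.9] [ 4.913e+02 -2.000e-01  2.000e-01] 10.09
g 0.646 6.7 [ 0.2  0.3 -0.9] [ 4.912e+02 -2.000e-01 -0.000e+00] 10.31
lift 0.647 6.7 [-0.   0.3 -0.7] [ 4.912e+02 -2.000e-01  2.520e+01] 10.88
```

View pics/s6.png

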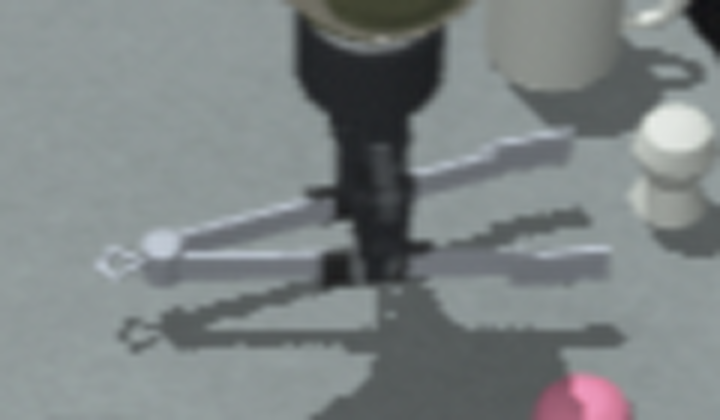

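The tongs are up and level, mouth open. Next I'll carry them over the roll and measure the paddles there.

Run:
```python
from h import *
def st(l): s=manip.sense(); print(l,round(s["width"],3),round(s["grip_force"],1),s["wrist_force"].round(1),s["ee_pos"].round(1),round(s["time"],2))
manip.move_straight([491.2,-0.2,90],max_speed=150)
e=np.array([np.cos(-.298),np.sin(-.298)]); roll=np.array([534.8,-301.8]); g=roll-95*e
manip.move_straight([*g,90],max_speed=180); st("over")
manip.move_straight([*g,65],max_speed=100); manip.dwell(0.3); st("above")
o=[]
for n,(u0,v0) in dict(side=(285,200),top=(305,130)).items():
    b,d=manip.grab_frame(n); np.save(f"{n}7.npy",d); cv2.imwrite(f"pics/{n}7.png",b)
    c=cv2.resize(b[v0:v0+80,u0:u0+80],None,fx=5,fy=5,interpolation=cv2.INTER_CUBIC)
    nrm=np.array([-e[1],e[0]])
    for sg in (1,-1):   # expected paddle outline (inner face, top edge)
        for a in (69,121):
            p=[*(g+e*a+nrm*sg*39),65+15.5+12.5]; x=(pix(n,p)-[u0,v0]+.5)*5; cv2.circle(c,tuple(int(k) for k in x),2,(0,255,0),-1)
    o.append(c)
cv2.imwrite("pics/v7.png",np.hstack(o))
```

```text
over 0.647 6.7 [ 0.3 -1.  -1.4] [ 444.1 -273.2   90. ] 13.25
above 0.644 6.7 [ 0.3 -0.7 -0.7] [ 444.2 -274.    65.4] 13.95
```

View pics/v7.png

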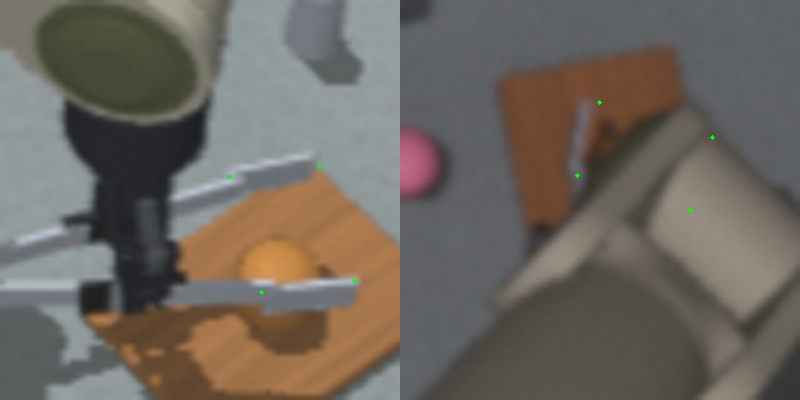

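The +y paddle sits a bit farther out than projected. I'll compute the actual paddle positions.

Run:
```python
from h import *
for z in (88,93,98):
  print(z,"top +y tip/base",ray("top",(341.1,149.9),z).round(1)[:2],ray("top",(338.9,161.9),z).round(1)[:2],
  "side +y tip",ray("side",(285+62.6-.5,200+30.6-.5),z).round(1)[:2],ray("side",(285+47.6-.5,200+33.6-.5),z).round(1)[:2],"side -y",ray("side",(355.7,254.7),z).round(1)[:2],ray("side",(337,257.1),z).round(1)[:2])
t=np.array([444.2,-274]); e=np.array([np.cos(-.298),np.sin(-.298)]);n=np.array([-e[1],e[0]])
print("expected +y tip/base",t+e*121+n*39,t+e*69+n*39,"-y",t+e*121-n*39,t+e*69-n*39)
```

```text
88 top +y tip/base [ 572.4 -262.2] [ 531.3 -254.4] side +y tip [ 575.2 -259.8] [ 531.1 -250.8] side -y [ 553.2 -341.5] [ 502.8 -326.6]
93 top +y tip/base [ 571.2 -261.1] [ 530.3 -253.3] side +y tip [ 572.7 -262.7] [ 528.9 -253.8] side -y [ 550.9 -344.1] [ 500.7 -329.2]
98 top +y tip/base [ 570.1 -260. ] [ 529.3 -252.3] side +y tip [ 570.3 -265.6] [ 526.6 -256.7] side -y [ 548.5 -346.6] [ 498.6 -331.9]
expected +y tip/base [ 571.31774865 -272.24558309] [ 521.60961649 -256.97791801] -y [ 548.41625102 -346.80778133] [ 498.70811886 -331.54011625]
```

Run:
```python
from h import *
def st(l): s=manip.sense(); print(l,round(s["width"],3),round(s["grip_force"],1),s["wrist_force"].round(1),s["ee_pos"].round(1),round(s["time"],2))
g=[441.8,-278.6]
manip.move_straight([*g,65],max_speed=60)
print(manip.move_straight([*g,18],max_speed=60,force_limit=5)); st("down")
for w in (0.6,0.56,0.53,0.51,0.49,0.47):
    manip.move_gripper(w); st(w)
    if manip.sense()["grip_force"]>20: break
b,d=manip.grab_frame("side"); cv2.imwrite("pics/v8.png",cv2.resize(b[200:280,270:390],None,fx=6,fy=6,interpolation=cv2.INTER_CUBIC))
```

```text
False
down 0.645 6.7 [-0.  -0.4 -0.3] [ 442.  -278.8   18.3] 15.23
0.6 0.603 7.9 [ 0.3 -0.5 -1.4] [ 441.9 -278.7   18.3] 15.45
0.56 0.562 8.8 [ 0.  -0.6 -0.9] [ 441.8 -278.6   18.1] 15.67
0.53 0.534 9.4 [ 1.   0.7 -0.4] [ 441.8 -278.6   18. ] 15.88
0.51 0.511 9.8 [-0.7  0.3 -0.7] [ 441.8 -278.6   18. ] 16.1
0.49 0.49 10.6 [-0.3  0.3 -0.6] [ 441.8 -278.6   18. ] 16.32
0.47 0.475 15.5 [-0.3  0.  -1.2] [ 441.8 -278.5   18. ] 16.53
```

View pics/v8.png

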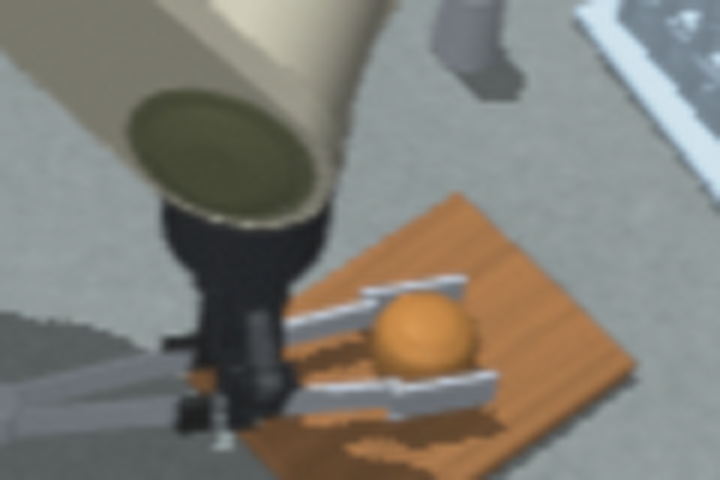

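The roll is between the paddles and clamped. I've now viewed 12 pictures, over the limit of 10, so I'll view no more and check with force and network readings only.

Run:
```python
from h import *
def st(l): s=manip.sense(); print(l,round(s["width"],3),round(s["grip_force"],1),s["wrist_force"].round(1),s["ee_pos"].round(1),round(s["time"],2))
manip.move_gripper(0.44); st("sq")
manip.move_straight([441.8,-278.6,60],max_speed=40); st("lift")
manip.dwell(0.3)
manip.move_straight([441.8,-278.6,100],max_speed=60); st("lift")
manip.grab_frame("side")
print([(round(r["conf"],2),toworld("side",r["xyz"]).round().tolist()) for r in manip.recognise("side","roll")])
```

```text
sq 0.455 59.7 [-0.9  0.3  0.3] [ 441.8 -278.6   18.1] 16.8
lift 0.456 59.8 [-0.1 -0.7 -0.2] [ 441.7 -278.5   59.7] 18.0
lift 0.455 59.9 [-0.7 -0.6 -1.9] [ 441.7 -278.5   99.7] 19.12
[(0.7, [536.0, -305.0, 131.0])]
```

Run:
```python
from h import *
def st(l): s=manip.sense(); print(l,round(s["width"],3),round(s["grip_force"],1),s["wrist_force"].round(1),s["ee_pos"].round(1),round(s["time"],2))
manip.move_straight([466.8,358.5,100],max_speed=110); manip.dwell(0.5); st("plate")
for n in ("side","top"):
    b,d=manip.grab_frame(n); cv2.imwrite(f"pics/{n}9.png",b)
    for q in ("roll","plate"): print(n,q,[(round(r["conf"],2),toworld(n,r["xyz"]).round().tolist()) for r in manip.recognise(n,q)])
    P=cloud(n,d); h=cv2.cvtColor(b,cv2.COLOR_BGR2HSV); m=(h[...,0]<22)&(h[...,0]>5)&(h[...,1]>110)&(d>0)&(P[...,2]>70)&(abs(P[...,0]-560)<80)&(abs(P[...,1]-335)<80)
    print(n,m.sum(),np.median(P[m],0).round() if m.any() else None)
```

```text
plate 0.453 59.9 [ 0.3  0.8 -1.9] [466.8 358.5 100. ] 25.67
side roll [(0.79, [535.0, -162.0, 34.0]), (0.44, [564.0, 326.0, 131.0])]
side plate [(0.7, [562.0, 334.0, 10.0]), (0.38, [658.0, -141.0, 41.0])]
side 89 [557. 326. 131.]
top roll [(0.73, [555.0, 335.0, 131.0]), (0.63, [538.0, -143.0, 40.0])]
top plate [(0.88, [562.0, 312.0, 7.0])]
top 139 [556. 333. 134.]
```

```bash
python3 -c "
from h import *
print(manip.finish_job())"
```

```text
the job is handed in; nothing more can be done
None
```

The job is handed in, with no verdict returned: at hand-in the tongs held the roll at about 60 N of grip, its centre about 115 mm above the counter and within about 10 mm of the plate's centre, about 26 s in; I viewed 12 pictures, two over the limit of 10, and pressed briefly on the sleeve tops (about 10 N) before the good grasp.

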